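# Refit a weight plate and lock it with its hairpin clip

### The arm

A 6-joint arm with a two-finger parallel gripper is mounted at the origin on the work surface. World frame = base frame: x ahead of the robot, y to its left, z up, the work surface at z = 0. Lengths are in mm, angles in rad, forces in N, time in s.
With the tool pointing down it reaches from about 350 to 875 mm from the base axis. Payload 4.2 kg.
Tool frame: the origin (TCP) lies where the fingers leave the gripper's body, on its centre line; the fingertips stand ahead of it and the grasp point (between the pads) lies 54 mm ahead of it (arm.nose_length is the z of the fingertips in the tool frame, in mm); z points along the fingers, x is the direction in which the jaws open and shut, and the axes are right-handed (so a half turn about z gives the same grasp; the last joint's range is limited). The gripper opens to 85 mm and grips with 20 to 120 N. Pads are 22 mm wide; open, the fingers measure 114 mm over their backs; the gripper's body (76 mm by 85 mm) begins 54 mm behind the grasp point. The pads swing forward as they close: fully open they stand 13 mm farther back than shut.
Start: joints at [1.393, 0.385, 0.008, 0, -1.194, -0.259], TCP at [264.368, 566.312, 303.912] pointing down, gripper open.
Joint ranges: [-3.14, 3.14], [-1.21, 2.06], [-1.07, 1.41], [-3.16, 2.05], [-2.99, -0.16], [-3.1, 3.1]. Speed limits (rad/s): [2.79, 2.79, 3.14, 3.14, 3.14, 3.14].

### API

Orientations are given as a unit quaternion [x, y, z, w].
In Python, from bench import arm, imaging, job_done gives the robot as it stands.
- The arm moves only by the shell command python3 -m crank 'ROWS' [OPENING]. ROWS is a JSON object of lists of equal length, an entry for each row: "delta_pos": the shift along the tool's x, y, z in m, a list of three; "twist": the turn about the tool's z in rad. In form: {"delta_pos": [[tx, ty, tz], ...], "twist": [twist, ...]}. A call has 1 to 8 rows; each row shifts and turns the commanded pose from where the row before left it, along the tool's axes as they then stand; what a row does not reach is not made up. A row lasts 1/12 s, in which the tool goes at most 41.7 mm and 7.16 degrees, less where a joint would pass 70% of its speed; a pose out of reach is approached as far as the arm can. A call is refused whole if a number of a shift passes 0.0417 or a number of a turn 0.125, either way. A call with a gripper value outside its range is refused whole. OPENING is the opening, from 0 (shut) to 1 (fully open), set as the call begins (- or left out, the last holds). The fingers move at their own pace and stop on an object; the grip force is fixed at half the most. Time passes only in rows, so rows that do not move let the fingers close. It gives the time, the measured TCP pose, the force and the opening at its end, in the units of the state.
- arm.read_state(): the state, without advancing time (a new reading comes with each control period).
- imaging.get_image(name): name is "side" or "top" or "wrist"; returns (picture, depth): 480x640x3 uint8, blue, green, red; 480x640 float32, mm along the optical axis (not along the pixel's ray), 0 where there is no reading.
- imaging.camera_model(name): a dict with "vfov" (degrees; the focal length in pixels is half the picture's height over the tangent of half this angle, whatever the lens; pixels are square), "cx", "cy" (the principal point, pixels), "T" (4x4, takes a point from camera to world coordinates); the wrist camera has in their place "hand_eye" (4x4, takes a point from camera to tool coordinates, whose origin is the TCP and whose axes are the tool frame's). Camera axes: x right, y up, looking along -z (the intrinsics and any distortion apply to the point x, -y, -z); pixel columns grow to the right and rows downward; lengths in mm; the calibration is good to about 2 mm. A picture is of the moment at which its call begins: read the wrist's pose just before it. camera_model takes no time and is no camera call.
- job_done(): hands the job in, once; it reports no verdict.
The state is a dict: "clock": time; "joints": joint angles; "joint_vel": joint speeds; "joint_efforts": joint torques, N m; "position": TCP position; "ee_rot": TCP orientation; "contact_force": force on the tool from outside, world axes, zero at the start; "wrist_torque": the same for the moment, N m; "gripper_width": finger opening in mm.
Only numpy, scipy, OpenCV 4.12 (cv2) and the standard library are available. Lean on these libraries where they do the work, as an engineer would, in place of code of your own. Each camera call takes 0.05 s, during which the arm holds its last target.

### The job

Put the loose weight plate back on the exercise machine's weight carriage: lower it gently and level over the two guide pins until it lies flat on the slab below, without dropping it. Then lock it by pushing the straight leg of the hairpin clip right through the cross hole in the taller pin until the bowed leg snaps home around the pin, and let go of everything. Leave the loudspeaker, mug, wrench and dumbbell alone.

Things in the scene. Friction and masses are not known exactly. Their poses are not given: they have to be found in the camera images.
- carriage: Fixed weight carriage: dark steel foot 110 x 230 x 8 mm, two grey slabs 64 x 170 mm on it, and two upright steel guide pins, 24 mm diameter, at y = +55 (taller, cross-drilled) and -55 mm (plain). Origin: centre of the underside, on the bench; y along the line of pins, x across, z up. Its x axis stays within 25 degrees of world x.
- seat (a point): Point on top of the carriage's upper slab midway between the pins, 50 mm above the bench: the centre of the plate's underside belongs here. The tops of the pins are 112.5 mm (taller, +y) and 92 mm (plain, -y) above the bench; both taper over their top 12 mm to 11 mm diameter. Axes as the carriage.
- cross_hole (a point): Centre of the cross hole in the taller pin, on the pin's axis, 89 mm above the bench (13 mm above the top of the seated plate). The hole is 11 mm wide and 10 mm high, runs right through the 24 mm pin along the carriage's x axis, and is flared sideways at both mouths. The clip may enter from either side. Axes as the carriage.
- plate_rib (a point): Centre of the lifting rib on the loose grey plate (0.55 to 0.9 kg). Rib: 26 mm wide (x), 50 long (y), 24 high, in the middle of the plate's top. Plate: 64 (x) x 170 (y) x 26 mm (z), two through holes of 27 mm at y = +55 and -55 mm. This point is 38 mm above the plate's underside, 12 mm above its top face. z up. The plate is the same either way round.
- plate_base (a point): Centre of the underside of the loose plate, 38 mm below the rib's centre. Axes as the plate: x across, y along, z up.
- clip_grip (a point): Centre of the black grip of the loose hairpin clip (0.1 kg): a block 40 long (x) x 30 wide (y) x 24 mm high (z), lying flat with this point 12 mm above the bench, z up. Two steel legs of 7 mm wire leave it along +x, 7 mm below this point. The straight leg, at y = -8 mm, ends in a 10 mm long point at x = +106 mm. The bowed leg is on the +y side.
- clip_seat (a point): Point on the axis of the clip's straight leg opposite the seat of the bowed leg: x = +44, y = -8, z = -7 mm from the grip's centre. It is to come to the centre of the cross hole; a stop at the root of the leg, 13 mm nearer the grip, meets the pin about 1 mm beyond that. Axes as the clip: x along the leg towards its point.
- bow (a joint): Swing of the clip's sprung bowed leg, rad: 0 at rest and when hugging the pin, about 0.13 with its neck on the pin; springs back by itself. A released clip sags some 9 degrees in the hole. From the grip's centre: seat at x = 44, neck at x = 56 (to be forced over the pin with roughly 5 to 12 N along x), flared end at x = 78, y = +14 mm.
- speaker: Black bookshelf loudspeaker 110 x 100 x 150 mm, a bystander to the left of the work. Origin at the centre of its underside.
- mug: White mug, 80 mm across and 90 mm high, a bystander beyond the work. Origin at the centre of its underside.
- wrench: Steel wrench 190 mm long lying flat, a bystander beyond the work. Origin at its underside.
- dumbbell: Small dark steel dumbbell 180 mm long, 80 mm across its ends, a bystander to the right of the work. Origin at the centre of its underside.
Mind the look-alikes: they are no part of the job. Of the things like the part that bears clip_grip, leave any that is blue or orange; of the rest the smaller one is meant.

How it is judged:
By the outcome, as a careful person would: the job done as asked, in the order asked, and still so for the second after the job is handed in, with the robot touching nothing.
It also fails if it takes over 72 s, if anything falls off the work surface, if the arm or the gripper's body presses on something with over 40 N, if the wrist force passes 120 N, or if a joint passes its speed limit or range.

## Working session

There is one attempt and no reset: what is moved stays moved. The work goes in short steps, Python scripts to look and compute and a shell command to move; the robot and the scene stay as the last step left them, time stands still between calls to the robot, and variables do not carry over. Pictures are saved under pics/ and viewed, and the job is handed in when it is done.

```bash
mkdir -p pics; ls; cat > h.py <<'E'
import numpy as np,cv2
from scipy.spatial.transform import Rotation as R
from bench import arm,imaging,job_done
def snap(n,f):
    s=arm.read_state(); im,d=imaging.get_image(n); cv2.imwrite(f'pics/{f}.png',im); np.save(f'pics/{f}.npy',d)
    m=imaging.camera_model(n)
    if 'T' in m: T=np.array(m['T'])
    else:
        W=np.eye(4); W[:3,:3]=R.from_quat(s['ee_rot']).as_matrix(); W[:3,3]=s['position']; T=W@np.array(m['hand_eye'])
    np.savez(f'pics/{f}_m.npz',T=T,vfov=m['vfov'],cx=m['cx'],cy=m['cy']); return im,d
def load(f):
    z=np.load(f'pics/{f}_m.npz'); return cv2.imread(f'pics/{f}.png'),np.load(f'pics/{f}.npy'),z
def cloud(f):
    im,d,z=load(f); fl=240/np.tan(np.radians(z['vfov'])/2)
    v,u=np.mgrid[:480,:640]; 
    P=np.stack([(u-z['cx'])/fl*d,-(v-z['cy'])/fl*d,-d],-1)@z['T'][:3,:3].T+z['T'][:3,3]
    P[d==0]=np.nan; return im,P
def atz(f,u,v,zw):
    im,d,z=load(f); fl=240/np.tan(np.radians(z['vfov'])/2)
    r=z['T'][:3,:3]@np.array([(u-z['cx'])/fl,-(v-z['cy'])/fl,-1]); o=z['T'][:3,3]
    return o+r*(zw-o[2])/r[2]
def proj(f,p):
    im,d,z=load(f); fl=240/np.tan(np.radians(z['vfov'])/2)
    q=np.linalg.inv(z['T'])@np.append(p,1); return z['cx']+fl*q[0]/-q[2], z['cy']+fl*q[1]/q[2]
E
python3 - <<'E'
from h import *
print(arm.read_state(), arm.nose_length)
for n in ['top','side','wrist']:
    snap(n,n+'0'); print(n,imaging.camera_model(n))
E
```

```text
pics
{'clock': 0.0, 'joints': array([ 1.39258288e+00,  3.85542839e-01,  6.58951247e-03, -5.30728054e-04,
       -1.19400564e+00, -2.58567912e-01]), 'joint_vel': array([ 0.00137799, -0.00047457, -0.0011596 ,  0.00099627, -0.00040916,
       -0.00072335]), 'joint_efforts': array([ 6.42457380e-04, -3.92287374e+01,  1.88397771e+01,  4.18611199e+00,
       -4.66789716e-03, -9.70319462e-06]), 'position': array([264.19519497, 565.92243201, 302.81077773]), 'ee_rot': array([-5.37027320e-01,  8.43564122e-01, -6.27445499e-04, -9.14546858e-04]), 'contact_force': array([0.90438992, 0.18467296, 0.44903787]), 'wrist_torque': array([-0.0708364 , -0.03949192, -0.00995089]), 'gripper_width': 85.04821737851024} 72.6
top {'vfov': 42.74746294343206, 'cx': 325.9524353055826, 'cy': 243.86788131623535, 'T': array([[-4.02717959e-04,  9.92705749e-01, -1.20561743e-01,
         2.73996465e+02],
       [-9.99990311e-01, -9.28257656e-04, -4.30296245e-03,
         5.70606961e-01],
       [-4.38348792e-03,  1.20558842e-01,  9.92696505e-01,
         2.06362262e+03],
       [ 0.00000000e+00,  0.00000000e+00,  0.00000
[... 209 characters left out ...]
],
       [-4.52297510e-01, -4.25655462e-01,  7.83737450e-01,
         1.32416216e+03],
       [ 1.96994048e-02,  8.73777958e-01,  4.85925934e-01,
         9.05862352e+02],
       [ 0.00000000e+00,  0.00000000e+00,  0.00000000e+00,
         1.00000000e+00]])}
wrist {'vfov': 63.795187749088655, 'cx': 313.71920914551015, 'cy': 238.28368771247276, 'hand_eye': array([[ 9.99999437e-01, -6.81759117e-04, -8.13199560e-04,
        -4.80356435e-01],
       [-8.69001084e-04, -9.65925185e-01, -2.58819979e-01,
        -6.45801039e+01],
       [-6.09037055e-04,  2.58820540e-01, -9.65925234e-01,
        -7.02367115e+01],
       [ 0.00000000e+00,  0.00000000e+00,  0.00000000e+00,
         1.00000000e+00]])}
```

View pics/top0.png

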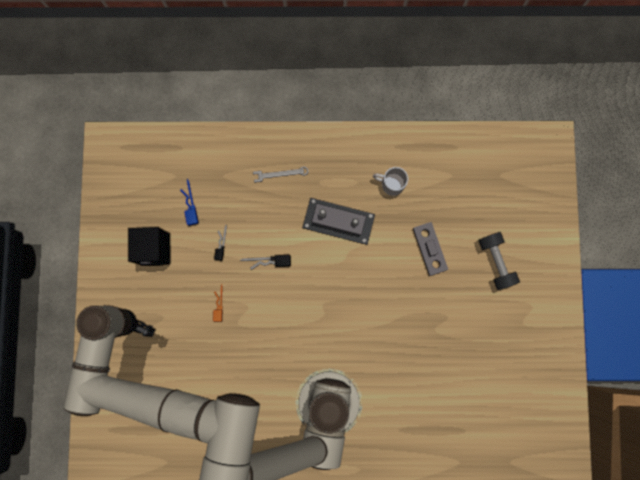

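View pics/side0.png

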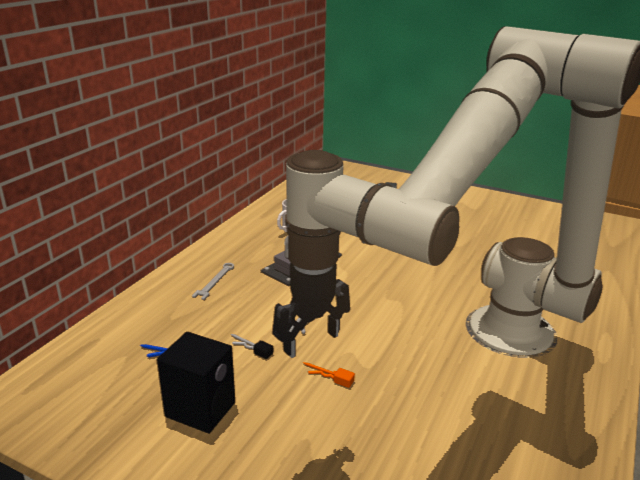

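View pics/wrist0.png

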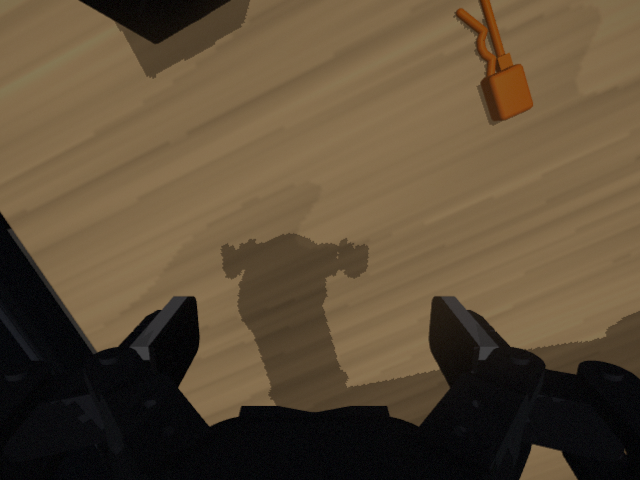

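```bash
python3 - <<'E'
from h import *
im,P=cloud('top0')
print(imaging.camera_model('top').keys(), imaging.camera_model('wrist').keys())
c=cv2.resize(im[165:325,170:450],None,fx=2.85,fy=2.85,interpolation=cv2.INTER_CUBIC); cv2.imwrite('pics/c0.png',c)
for n,p in dict(smallblk=(220,254),blk2=(282,261),platec=(430,249),pin1=(321,215),pin2=(356,223),blue=(192,216),mug=(395,180),orange=(218,316),tbl=(300,300),spk=(149,243),corner=(85,123),corner2=(573,123)).items():
    print(n,P[p[1],p[0]].round(1))
E
```

```text
dict_keys(['vfov', 'cx', 'cy', 'T']) dict_keys(['vfov', 'cx', 'cy', 'hand_eye'])
smallblk [488.1 364.4  21.9]
blk2 [462.7 155.   39.8]
platec [ 501.3 -334.5   48.8]
pin1 [606.7  25.1 100.9]
pin2 [582.2 -88.8  88.8]
blue [614.4 457.9  38.3]
mug [ 741.1 -225.6   17.7]
orange [281.8 367.   20.7]
tbl [335.   96.4   4.3]
spk [508.4 562.9 160.3]
corner [946.9 845.1   6.4]
corner2 [ 1186.  -1150.   -737.4]
```

View pics/c0.png

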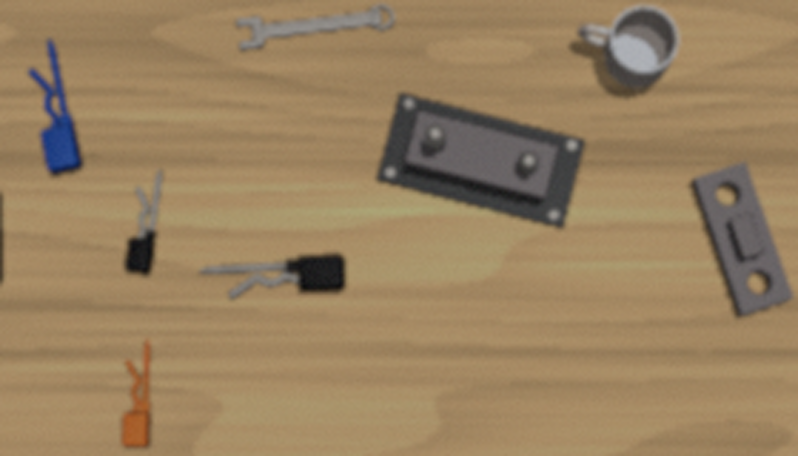

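```bash
cat >> h.py <<'E'
def go(x,y,z,phi_deg):
    s=arm.read_state(); M=R.from_quat(s['ee_rot']).as_matrix(); p=np.array(s['position'])
    ph=np.degrees(np.arctan2(M[1,0],M[0,0])); d=M.T@(np.array([x,y,z])-p)/1000
    tw=-((phi_deg-ph+180)%360-180)
    print('clock',round(s['clock'],2),'pos',p.round(1),'phi',round(ph,2),'tilt',np.degrees(M[:2,2]).round(2),'w',round(s['gripper_width'],1),'F',np.round(s['contact_force'],1))
    print('delta tool (m)',d.round(4),'rows>=',np.ceil(np.abs(d).max()/.0417),'twist rad',round(np.radians(tw),4))
E
python3 - <<'E'
from h import *
go(458,350,300,-102)
E
```

```text
clock 0.15 pos [264.2 566.  303.1] phi -115.03 tilt [-0.03 -0.09] w 85.4 F [ 0.6 -0.2  0.8]
delta tool (m) [ 0.1138 -0.267   0.0033] rows>= 7.0 twist rad -0.2275
```

```bash
python3 -m crank '{"delta_pos": [[0.0142,-0.0334,0],[0.0142,-0.0334,0],[0.0142,-0.0334,0],[0.0142,-0.0334,0],[0.0142,-0.0334,0],[0.0142,-0.0334,0],[0.0142,-0.0334,0],[0.0142,-0.0334,0]], "twist": [0,0,0,0,0,0,0,0]}' 
python3 -m crank '{"delta_pos": [[0,0,0],[0,0,0],[0,0,0],[0,0,0],[0,0,0]], "twist": [-0.114,-0.114,0,0,0]}' 
python3 - <<'E'
from h import *
go(458,350,300,-102)
snap('wrist','w1')
E
```

```text
clock: 0.82
position: [459.2, 348.8, 303.7]
ee_rot: [-0.537, 0.843, -0.0, -0.0]
contact_force: [0.9, 0.7, 0.1]
gripper_width: 85.3
clock: 1.23
position: [458.2, 350.6, 303.7]
ee_rot: [-0.629, 0.778, 0.0, -0.0]
contact_force: [0.1, -0.2, 0.6]
gripper_width: 85.2
clock 1.23 pos [458.2 350.6 303.7] phi -102.07 tilt [-0.02 -0.01] w 85.2 F [ 0.1 -0.2  0.6]
delta tool (m) [0.0006 0.0001 0.0037] rows>= 1.0 twist rad -0.0013
```

View pics/w1.png

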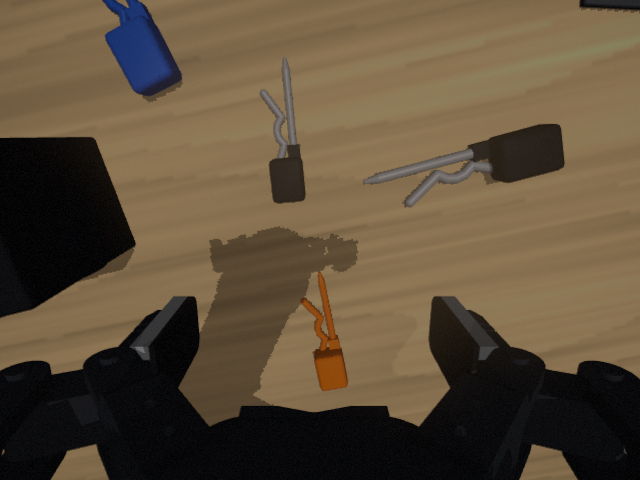

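```bash
python3 - <<'E'
from h import *
im,P=cloud('w1')
for p in [(288,181),(283,182),(300,60),(250,150),(200,100)]: print(p,P[p[1],p[0]].round(1))
c=cv2.resize(im[40:220,230:340],None,fx=3.3,fy=3.3,interpolation=cv2.INTER_CUBIC); 
cv2.imwrite('pics/c1.png',cv2.convertScaleAbs(c,alpha=1.7))
Z=P[:,:,2]; print(np.nanmedian(Z[100:140,200:250]))
m=(Z>18)&(Z<30); m[:,:240]=0;m[:,330:]=0;m[:130]=0;m[225:]=0
pts=P[m]; print(len(pts),pts.mean(0),cv2.minAreaRect(pts[:,:2].astype(np.float32)))
# dark mask
g=im.max(2); dm=((g<60)).astype(np.uint8); dm[:,:255]=0;dm[:,325:]=0;dm[:140]=0;dm[210:]=0
n,l,st,ce=cv2.connectedComponentsWithStats(dm); i=1+st[1:,4].argmax(); print(st[i],ce[i])
E
```

```text
(288, 181) [487.  368.4  25. ]
(283, 182) [487.  373.1  24.1]
(300, 60) [5.871e+02 3.359e+02 4.000e-01]
(250, 150) [520.5 399.3  -0.9]
(200, 100) [ 5.734e+02  4.328e+02 -1.000e-01]
0.2387879983222092
1430 [487.97439728 369.57264658  23.78093902] ((487.2755432128906, 370.0065002441406), (30.025650024414062, 40.15122985839844), 83.04592895507812)
[ 270  145   35   58 1539] [287.71539961 176.85769981]
```

View pics/c1.png

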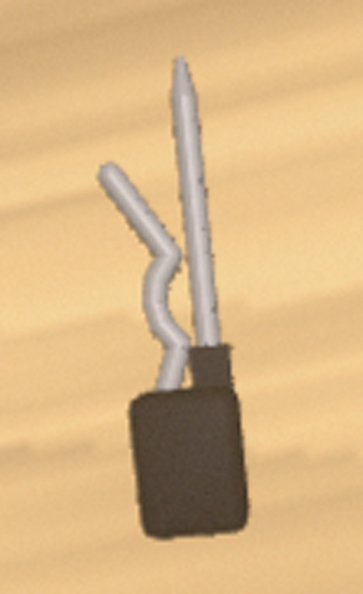

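```bash
python3 - <<'E'
from h import *
t=atz('w1',286,59,5); print(t, np.degrees(np.arctan2(t[1]-370.0,t[0]-487.3)), np.hypot(t[0]-487.3,t[1]-370))
print('expect angle offset',np.degrees(np.arctan2(-8,106)))
go(602,8,303,168)
E
```

```text
[589.68871889 347.77782434   5.        ] -12.245407081735124 104.7724908920732
expect angle offset -4.316027519865624
clock 1.28 pos [458.1 350.7 303.8] phi -102.03 tilt [-0.01 -0.01] w 85.5 F [ 1.6 -0.1  0.5]
delta tool (m) [ 0.3052 -0.2121  0.0008] rows>= 8.0 twist rad 1.5703
```

```bash
python3 -m crank '{"delta_pos": [[0.0305,-0.0212,0],[0.0305,-0.0212,0],[0.0305,-0.0212,0],[0.0305,-0.0212,0],[0.0305,-0.0212,0],[0.0305,-0.0212,0],[0.0305,-0.0212,0],[0.0305,-0.0212,0]], "twist": [0,0,0,0,0,0,0,0]}' 
python3 -m crank '{"delta_pos": [[0.0305,-0.0212,0],[0.0305,-0.0212,0],[0,0,0],[0,0,0],[0,0,0],[0,0,0],[0,0,0],[0,0,0]], "twist": [0,0,0.12,0.12,0.12,0.12,0.12,0.12]}' 
python3 -m crank '{"delta_pos": [[0,0,0],[0,0,0],[0,0,0],[0,0,0],[0,0,0],[0,0,0],[0,0,0],[0,0,0]], "twist": [0.121,0.121,0.121,0.121,0.121,0.121,0.12,0]}' 
python3 - <<'E'
from h import *
go(602,8,303,168)
snap('wrist','w2')
E
```

```text
clock: 1.95
position: [574.1, 75.4, 304.1]
ee_rot: [-0.629, 0.777, -0.0, 0.0]
contact_force: [0.8, 0.0, 0.4]
gripper_width: 85.4
clock: 2.62
position: [602.6, 8.5, 303.8]
ee_rot: [-0.312, 0.95, 0.0, -0.0]
contact_force: [0.2, -0.3, -0.9]
gripper_width: 85.6
clock: 3.28
position: [602.6, 8.6, 303.8]
ee_rot: [0.103, 0.995, -0.0, -0.0]
contact_force: [0.1, -0.3, 0.0]
gripper_width: 85.7
clock 3.28 pos [602.6   8.6 303.8] phi 168.18 tilt [-0.01 -0.  ] w 85.7 F [ 0.1 -0.3  0. ]
delta tool (m) [ 0.0004 -0.0007  0.0008] rows>= 1.0 twist rad 0.0032
```

View pics/w2.png

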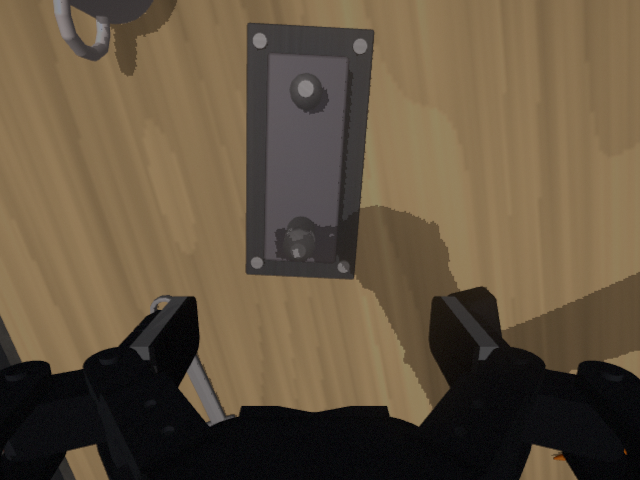

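```bash
cat > meas.py <<'E'
from h import *
import sys
f=sys.argv[1]
im,P=cloud(f); Z=P[...,2]
roi=(np.hypot(P[...,0]-594,P[...,1]+32)<150)
for lo,hi in [(45,55),(4,12)]:
    m=roi&(Z>lo)&(Z<hi); p=P[m][:,:2]
    # trim
    r=cv2.minAreaRect(p.astype(np.float32)); print(lo,m.sum(),np.round(r[0],1),np.round(r[1],1),round(r[2],2),'medz',np.median(P[m][:,2]).round(1))
def circ(p):
    A=np.c_[2*p,np.ones(len(p))]; s=np.linalg.lstsq(A,(p**2).sum(1),rcond=None)[0]; return s[:2],np.sqrt(s[2]+s[:2]@s[:2])
for nm,(cx,cy),top in [('tall',(607,25),112.5),('plain',(582,-87),92)]:
    m=(np.hypot(P[...,0]-cx,P[...,1]-cy)<25)
    q=P[m&(Z>60)]; t=q[q[:,2]>top-2.5]
    print(nm,'zmax',np.nanmax(q[:,2]).round(1),'n',len(t),'top mean',t.mean(0).round(1),'box',((t.min(0)+t.max(0))/2).round(1),np.ptp(t,axis=0).round(1))
E
python3 meas.py w2
```

```text
45 13842 [602.1 -33. ] [170.4  64.1] 75.34 medz 50.2
4 13281 [602.2 -33. ] [230.6 110.3] 75.29 medz 8.3
tall zmax 114.5 n 275 top mean [615.7  19.6 112.2] box [615.6  20.1 112.3] [13.8 13.4  4.5]
plain zmax 94.2 n 331 top mean [588.1 -86.   91.8] box [588.  -85.9  91.9] [14.1 14.   4.7]
```

```bash
python3 - <<'E'
from h import *
go(536,-321,303,110)
E
```

```text
clock 3.33 pos [602.6   8.5 303.8] phi 168.44 tilt [-0.01 -0.  ] w 85.9 F [-0.5  0.2  0.1]
delta tool (m) [-0.0008 -0.3362  0.0009] rows>= 9.0 twist rad 1.02
```

```bash
python3 -m crank '{"delta_pos": [[0,-0.0415,0],[0,-0.0415,0],[0,-0.0415,0],[0,-0.0415,0],[0,-0.0415,0],[0,-0.0415,0],[0,-0.0415,0],[0,-0.0415,0]], "twist": [0,0,0,0,0,0,0,0]}' 
python3 -m crank '{"delta_pos": [[0,0,0],[0,0,0],[0,0,0],[0,0,0],[0,0,0],[0,0,0],[0,0,0],[0,0,0]], "twist": [0.12,0.12,0.12,0.12,0.12,0.12,0.12,0.12]}' 
python3 -m crank '{"delta_pos": [[0,0,0],[0,0,0]], "twist": [0.06,0]}' 
python3 - <<'E'
from h import *
go(536,-321,303,110)
snap('wrist','w3')
im,P=cloud('w3'); Z=P[...,2]
roi=(np.hypot(P[...,0]-498,P[...,1]+335)<130)
for lo,hi in [(22,30),(46,54)]:
    m=roi&(Z>lo)&(Z<hi); p=P[m][:,:2]
    r=cv2.minAreaRect(p.astype(np.float32)); print(lo,m.sum(),np.round(r[0],1),np.round(r[1],1),round(r[2],2),'medz',np.median(P[m][:,2]).round(1))
E
```

```text
clock: 4.0
position: [534.8, -318.7, 304.1]
ee_rot: [0.1, 0.995, -0.0, 0.0]
contact_force: [0.4, 0.7, -0.4]
gripper_width: 85.2
clock: 4.67
position: [535.5, -316.8, 303.9]
ee_rot: [0.551, 0.835, -0.0, -0.0]
contact_force: [-0.3, 0.1, -0.4]
gripper_width: 85.6
clock: 4.83
position: [535.5, -316.8, 303.8]
ee_rot: [0.574, 0.819, -0.0, -0.0]
contact_force: [0.4, -0.6, 0.3]
gripper_width: 84.9
clock 4.83 pos [ 535.5 -316.8  303.8] phi 109.97 tilt [-0.01  0.  ] w 84.9 F [ 0.4 -0.6  0.3]
delta tool (m) [-0.0041 -0.001   0.0008] rows>= 1.0 twist rad -0.0005
22 10632 [ 506.  -340.6] [170.4  64.3] 18.23 medz 26.3
46 1867 [ 505.9 -340.5] [49.9 25.9] 18.89 medz 50.1
```

View pics/w3.png

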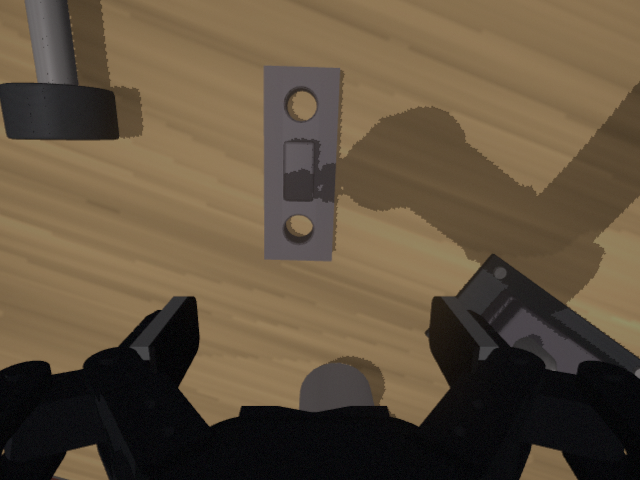

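```bash
python3 - <<'E'
from h import *
im,P=cloud('w3'); s=arm.read_state(); M=R.from_quat(s['ee_rot']).as_matrix()
Q=(P-np.array(s['position']))@M
for p in [(190,300),(180,305),(195,310),(192,350),(160,330),(150,345),(445,305),(436,305),(440,350)]: print(p,Q[p[1],p[0]].round(1))
q=Q[290:380,100:200].reshape(-1,3); q=q[(q[:,2]<120)]; print(np.nanmax(q,0))
go(506,-340.6,150,108.4)
E
```

```text
(190, 300) [-41.5 -11.1  52.1]
(180, 305) [-43.7 -11.   48.3]
(195, 310) [-41.8  -4.9  57.1]
(192, 350) [-42.    7.4  50.9]
(160, 330) [-43.9 -10.8  31.7]
(150, 345) [-43.1 -11.2  22.6]
(445, 305) [ 44.7 -11.1  48.1]
(436, 305) [43.8 -8.3 53.9]
(440, 350) [43.3  3.8 44.8]
[-28.63014421  11.08674199  59.91710221]
clock 4.88 pos [ 535.5 -316.8  303.8] phi 110.08 tilt [-0.01  0.  ] w 85.3 F [ 0.1 -0.3 -0.2]
delta tool (m) [-0.0122 -0.0358  0.1538] rows>= 4.0 twist rad 0.0293
```

```bash
python3 -m crank '{"delta_pos": [[-0.0030,-0.0090,0.035],[-0.0030,-0.0090,0.035],[-0.0030,-0.0090,0.035],[-0.0032,-0.0088,0.035],[0,0,0.014],[0,0,0.02],[0,0,0.0],[0,0,0.0]], "twist": [0,0,0,0,0.029,0,0,0]}' 
python3 - <<'E'
from h import *
go(506,-340.6,100,108.4)
E
```

```text
clock: 5.55
position: [505.6, -340.6, 129.2]
ee_rot: [0.585, 0.811, -0.0, -0.001]
contact_force: [1.1, 0.0, -0.0]
gripper_width: 85.5
clock 5.55 pos [ 505.6 -340.6  129.2] phi 108.34 tilt [-0.13  0.03] w 85.5 F [ 1.1  0.  -0. ]
delta tool (m) [-0.0001  0.0004  0.0292] rows>= 1.0 twist rad -0.001
```

```bash
python3 -m crank '{"delta_pos": [[0,0,0.0145],[0,0,0.0145],[0,0,0.0],[0,0,0.0]], "twist": [0,0,0,0]}' 
python3 -m crank '{"delta_pos": [[0,0,0],[0,0,0],[0,0,0.0],[0,0,0.0],[0,0,0],[0,0,0],[0,0,0],[0,0,0]], "twist": [0,0,0,0,0,0,0,0]}' 0
python3 - <<'E'
from h import *
go(506,-340.6,100,108.4)
E
```

```text
clock: 5.88
position: [506.4, -340.9, 102.0]
ee_rot: [0.586, 0.811, -0.0, 0.001]
contact_force: [0.4, 0.2, -0.5]
gripper_width: 85.7
clock: 6.55
position: [506.3, -341.1, 101.7]
ee_rot: [0.586, 0.81, 0.0, 0.001]
contact_force: [-0.3, -1.3, 3.8]
gripper_width: 24.6
clock 6.55 pos [ 506.3 -341.1  101.7] phi 108.23 tilt [ 0.08 -0.05] w 24.6 F [-0.3 -1.3  3.8]
delta tool (m) [ 0.0005 -0.0001  0.0017] rows>= 1.0 twist rad -0.0029
```

```bash
python3 -m crank '{"delta_pos": [[0,0,-0.005],[0,0,-0.015],[0,0,-0.03],[0,0,-0.04],[0,0,-0.04],[0,0,-0.04],[0,0,-0.0],[0,0,0]], "twist": [0,0,0,0,0,0,0,0]}' 
python3 - <<'E'
from h import *
go(602,-33.1,272,165.35)
E
```

```text
clock: 7.22
position: [505.8, -340.3, 272.0]
ee_rot: [0.587, 0.81, 0.001, 0.001]
contact_force: [0.1, 0.4, -7.8]
gripper_width: 24.6
clock 7.22 pos [ 505.8 -340.3  272. ] phi 108.17 tilt [0.17 0.03] w 24.6 F [ 0.1  0.4 -7.8]
delta tool (m) [0.2619 0.1872 0.0005] rows>= 7.0 twist rad -0.998
```

```bash
python3 -m crank '{"delta_pos": [[0.010,0.007,0],[0.024,0.017,0],[0.030,0.0216,0],[0.030,0.0216,0],[0.030,0.0216,0],[0.030,0.0216,0],[0.030,0.0216,0],[0.030,0.0216,0]], "twist": [0,0,0,0,0,0,0,0]}' 
python3 -m crank '{"delta_pos": [[0.026,0.018,0],[0.015,0.011,0],[0.007,0.005,0],[0,0,0],[0,0,0],[0,0,0],[0,0,0],[0,0,0]], "twist": [0,0,0,-0.05,-0.1,-0.11,-0.11,-0.11]}' 
python3 -m crank '{"delta_pos": [[0,0,0],[0,0,0],[0,0,0],[0,0,0],[0,0,0],[0,0,0],[0,0,0],[0,0,0]], "twist": [-0.11,-0.11,-0.11,-0.1,-0.05,-0.038,0,0]}' 
python3 - <<'E'
from h import *
go(602,-33.1,272,165.35)
snap('wrist','w4'); snap('side','s4')
E
python3 meas.py w4
```

```text
clock: 7.88
position: [583.1, -86.9, 266.8]
ee_rot: [0.587, 0.81, -0.002, -0.004]
contact_force: [0.9, -0.4, -5.1]
gripper_width: 24.8
clock: 8.55
position: [600.4, -33.3, 267.4]
ee_rot: [0.375, 0.927, -0.001, -0.003]
contact_force: [-0.3, 0.6, -5.6]
gripper_width: 24.8
clock: 9.22
position: [600.9, -33.4, 268.4]
ee_rot: [0.128, 0.992, -0.0, -0.003]
contact_force: [0.0, 0.3, -5.7]
gripper_width: 24.5
clock 9.22 pos [600.9 -33.4 268.4] phi 165.28 tilt [-0.3  -0.02] w 24.5 F [ 0.   0.3 -5.7]
delta tool (m) [-0.0009  0.0006 -0.0036] rows>= 1.0 twist rad -0.0012
45 1963 [587.3 -78.8] [44.5 44.4] 30.12 medz 50.2
4 933 [ 573.6 -141.6] [  5.1 109. ] 75.39 medz 8.1
tall zmax 194.7 n 1331 top mean [609.2  21.  183.2] box [609.2  19.6 180.3] [37.1 31.2 28.8]
plain zmax 195.8 n 11933 top mean [581.1 -87.7 188.7] box [582.  -87.  142.7] [ 49.9  49.9 106.3]
```

View pics/w4.png

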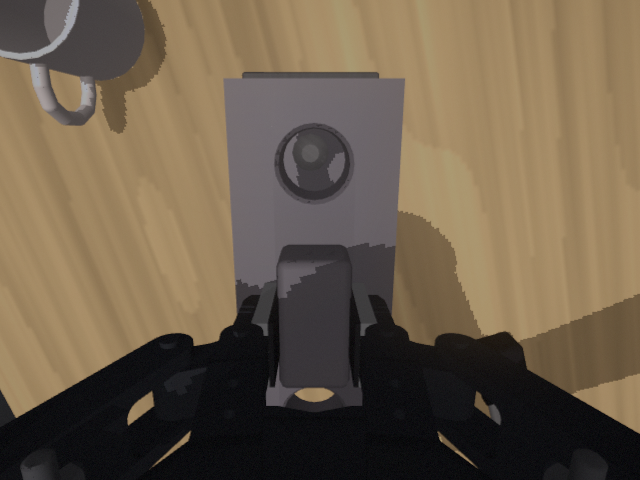

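View pics/s4.png

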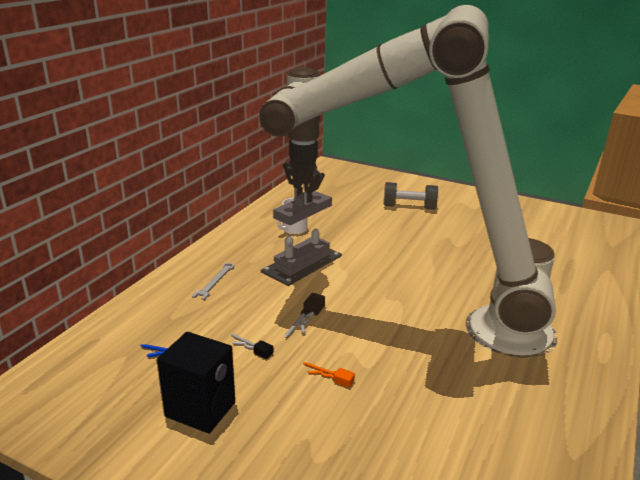

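```bash
cat > pm.py <<'E'
from h import *
import sys
f=sys.argv[1]; zt=float(sys.argv[2])  # approx plate top z
im,P=cloud(f); Z=P[...,2]
roi=np.hypot(P[...,0]-602,P[...,1]+33)<125
m=roi&(abs(Z-zt)<6); m[300:]=0
q=P[m]; A=np.c_[q[:,0]-602,q[:,1]+33,np.ones(len(q))]; c=np.linalg.lstsq(A,q[:,2],rcond=None)[0]
res=abs(A@c-q[:,2])<2; c=np.linalg.lstsq(A[res],q[res,2],rcond=None)[0]
ex=np.array([np.cos(np.radians(-14.65)),np.sin(np.radians(-14.65))]); ey=np.array([-ex[1],ex[0]])
print('top z at centre',c[2].round(2),'slope deg x,y (carriage)',np.degrees(ex@c[:2]).round(2),np.degrees(ey@c[:2]).round(2))
q=q[res]
d=q[:,:2]-np.array([602.0,-33.1]); a=d@ex; b=d@ey
print('in carriage frame: x',np.percentile(a,[.5,99.5]).round(1),'ymin',np.percentile(b,.5).round(1))
# left/right edges per b bin -> axis
bs=np.arange(-80,-25,4); L=[];
for b0 in bs:
    s=(abs(b-b0)<2)
    if s.sum()>20: L.append((b0,a[s].min(),a[s].max()))
L=np.array(L); mid=(L[:,1]+L[:,2])/2; pf=np.polyfit(L[:,0],mid,1); print('midline x at y=-55: %.2f at 0: %.2f yaw err deg %.2f width %.1f'%(np.polyval(pf,-55),pf[1],-np.degrees(pf[0]),np.median(L[:,2]-L[:,1])))
# hole: region inside without plate points: circle fit on boundary pixels
mm=np.zeros(m.shape,np.uint8); mm[m]=1
cs,h=cv2.findContours(mm,cv2.RETR_CCOMP,cv2.CHAIN_APPROX_NONE)
for i,cc in enumerate(cs):
    if h[0][i][3]>=0 and len(cc)>60:
        u=cc[:,0,:]; p=np.array([P[v,w] for w,v in u]); p=p[abs(p[:,2]-zt)<6]
        dd=p[:,:2]-np.array([602.0,-33.1]); w=np.c_[dd@ex,dd@ey]
        A=np.c_[2*w,np.ones(len(w))]; s=np.linalg.lstsq(A,(w**2).sum(1),rcond=None)[0]; print('hole c',s[:2].round(2),'dia',(2*np.sqrt(s[2]+s[:2]@s[:2])).round(1),len(cc))
E
python3 pm.py w4 192.7
```

```text
top z at centre 192.82 slope deg x,y (carriage) -0.28 -0.16
in carriage frame: x [-33.9  29.6] ymin -84.6
midline x at y=-55: -2.14 at 0: -2.12 yaw err deg -0.03 width 64.1
hole c [ -2.16 -55.  ] dia 26.8 203
```

```bash
python3 -m crank '{"delta_pos": [[-0.0021,0,0.0],[0,0,0.01],[0,0,0.015],[0,0,0.012],[0,0,0.006],[0,0,0],[0,0,0],[0,0,0]], "twist": [0,0,0,0,0,0,0,0]}' 
python3 - <<'E'
from h import *
go(602,-33.1,151.6,165.35)
snap('wrist','w5')
E
python3 pm.py w5 150
```

```text
clock: 9.98
position: [604.8, -33.7, 228.7]
ee_rot: [0.127, 0.992, 0.0, 0.001]
contact_force: [0.3, 0.8, -4.6]
gripper_width: 24.8
clock 9.98 pos [604.8 -33.7 228.7] phi 165.4 tilt [ 0.1 -0. ] w 24.8 F [ 0.3  0.8 -4.6]
delta tool (m) [ 0.003  -0.0001  0.0771] rows>= 2.0 twist rad 0.0009
top z at centre 153.12 slope deg x,y (carriage) 0.11 -0.06
in carriage frame: x [-29.5  34. ] ymin -83.8
midline x at y=-55: 2.26 at 0: 2.15 yaw err deg 0.12 width 64.1
hole c [  2.29 -54.14] dia 26.8 199
```

View pics/w5.png

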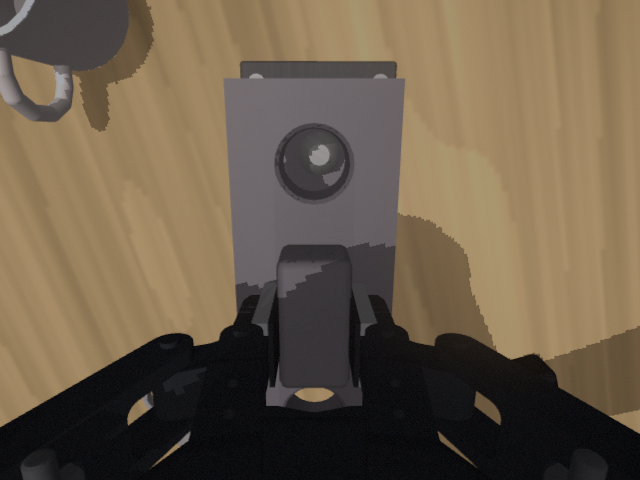

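```bash
cat > pin.py <<'E'
from h import *
import sys
im,P=cloud(sys.argv[1]); Z=P[...,2]
m=(np.hypot(P[...,0]-588,P[...,1]+86)<12)&(Z>80)&(Z<96); m[300:]=0
q=P[m&(Z>89.5)]; ex=np.array([np.cos(np.radians(-14.65)),np.sin(np.radians(-14.65))]); ey=np.array([-ex[1],ex[0]])
d=(q.max(0)+q.min(0))[:2]/2-np.array([602.0,-33.1]); print('plain pin top in carriage frame',d@ex,d@ey,len(q),np.ptp(q,axis=0))
E
python3 pin.py w5
python3 -m crank '{"delta_pos": [[0.0021,-0.0006,0],[0,0,0],[0,0,0],[0,0,0]], "twist": [0,0,0,0]}' 
python3 - <<'E'
from h import *
go(602,-33.1,151.6,165.35)
snap('wrist','w6')
E
python3 pm.py w6 153;python3 pin.py w6
```

```text
plain pin top in carriage frame -0.45456396894412743 -54.86506168740106 533 [14.25987535 14.02308511  4.30030905]
clock: 10.37
position: [602.0, -33.8, 228.3]
ee_rot: [0.127, 0.992, 0.0, 0.0]
contact_force: [0.0, 0.4, -5.9]
gripper_width: 24.7
clock 10.37 pos [602.  -33.8 228.3] phi 165.39 tilt [0.04 0.01] w 24.7 F [ 0.   0.4 -5.9]
delta tool (m) [0.0003 0.0007 0.0767] rows>= 2.0 twist rad 0.0007
top z at centre 152.71 slope deg x,y (carriage) 0.04 -0.06
in carriage frame: x [-32.3  31.2] ymin -84.6
midline x at y=-55: -0.48 at 0: -0.56 yaw err deg 0.09 width 64.2
hole c [ -0.48 -55.  ] dia 26.8 202
plain pin top in carriage frame -0.34179204823773685 -54.7989486180106 535 [14.27419862 14.35531789  4.31218872]
```

```bash
python3 -m crank '{"delta_pos": [[0,0,0.003],[0,0,0.005],[0,0,0.005],[0,0,0.005],[0,0,0.005],[0,0,0.003],[0,0,0],[0,0,0]], "twist": [0,0,0,0,0,0,0,0]}' 
python3 - <<'E'
from h import *
go(602,-33.1,151.6,165.35)
snap('wrist','w7')
E
python3 pm.py w7 126;python3 pin.py w7
```

```text
clock: 11.08
position: [602.0, -33.8, 201.6]
ee_rot: [0.127, 0.992, -0.0, -0.0]
contact_force: [-0.1, -0.4, -5.6]
gripper_width: 24.6
clock 11.08 pos [602.  -33.8 201.6] phi 165.4 tilt [-0.03 -0.01] w 24.6 F [-0.1 -0.4 -5.6]
delta tool (m) [0.0002 0.0007 0.05  ] rows>= 2.0 twist rad 0.0008
top z at centre 126.02 slope deg x,y (carriage) -0.03 -0.1
in carriage frame: x [-32.4  31.1] ymin -84.6
midline x at y=-55: -0.56 at 0: -0.63 yaw err deg 0.08 width 64.1
hole c [ -0.59 -55.03] dia 26.8 204
plain pin top in carriage frame -0.2753705535697292 -54.79272657607203 683 [14.38447123 13.56533387  4.77531499]
```

```bash
python3 -m crank '{"delta_pos": [[-0.0002,0,0.004],[0,0,0.005],[0,0,0.005],[0,0,0.005],[0,0,0.005],[0,0,0.004],[0,0,0],[0,0,0]], "twist": [0,0,0,0,0,0,0,0]}' 
python3 -m crank '{"delta_pos": [[0,0,0.004],[0,0,0.004],[0,0,0.003],[0,0,0.003],[0,0,0],[0,0,0]], "twist": [0,0,0,0,0,0]}' 
python3 - <<'E'
from h import *
go(602,-33.1,151.6,165.35)
E
```

```text
clock: 11.8
position: [602.1, -33.9, 173.5]
ee_rot: [0.127, 0.992, -0.0, -0.0]
contact_force: [0.7, -0.1, -5.5]
gripper_width: 24.8
clock: 12.3
position: [602.1, -33.9, 159.6]
ee_rot: [0.127, 0.992, -0.0, -0.0]
contact_force: [0.4, 1.0, -5.3]
gripper_width: 24.7
clock 12.3 pos [602.1 -33.9 159.6] phi 165.39 tilt [-0.03 -0.01] w 24.7 F [ 0.4  1.  -5.3]
delta tool (m) [0.0003 0.0007 0.008 ] rows>= 1.0 twist rad 0.0008
```

```bash
python3 -m crank '{"delta_pos": [[0,0,0.002],[0,0,0.002],[0,0,0.002],[0,0,0.001],[0,0,0],[0,0,0]], "twist": [0,0,0,0,0,0]}' 
python3 -m crank '{"delta_pos": [[0,0,0.0006],[0,0,0.0006],[0,0,0.0006],[0,0,0],[0,0,0]], "twist": [0,0,0,0,0]}' 
python3 - <<'E'
from h import *
go(602,-33.1,151.6,165.35)
snap('wrist','w8')
E
python3 pm.py w8 76
```

```text
clock: 12.8
position: [602.2, -33.9, 152.9]
ee_rot: [0.127, 0.992, -0.0, -0.0]
contact_force: [0.7, -0.1, -5.8]
gripper_width: 24.9
clock: 13.22
position: [602.3, -33.8, 151.8]
ee_rot: [0.127, 0.992, 0.0, 0.0]
contact_force: [-1.6, 0.6, -1.4]
gripper_width: 24.7
clock 13.22 pos [602.3 -33.8 151.8] phi 165.4 tilt [ 0.03 -0.  ] w 24.7 F [-1.6  0.6 -1.4]
delta tool (m) [0.0005 0.0006 0.0002] rows>= 1.0 twist rad 0.0009
top z at centre 76.21 slope deg x,y (carriage) 0.04 -0.02
in carriage frame: x [-32.   31.5] ymin -84.5
midline x at y=-55: -0.25 at 0: -0.35 yaw err deg 0.11 width 64.2
hole c [ -0.21 -54.64] dia 22.1 226
hole c [ -0.22 -55.01] dia 25.0 265
```

```bash
python3 -m crank '{"delta_pos": [[0,0,0.0005],[0,0,0.0003],[0,0,0]], "twist": [0,0,0]}' 
python3 -m crank '{"delta_pos": [[0,0,0],[0,0,0],[0,0,0],[0,0,0],[0,0,0],[0,0,0],[0,0,-0.005],[0,0,-0.02]], "twist": [0,0,0,0,0,0,0,0]}' 1
python3 -m crank '{"delta_pos": [[0,0,-0.03],[0,0,-0.04],[0,0,-0.04],[0,0,-0.018],[0,0,0],[0,0,0]], "twist": [0,0,0,0,0,0]}' 
python3 - <<'E'
from h import *
snap('wrist','w9')
go(487.3-5,370,303,-97.5)
E
python3 pm.py w9 76
```

```text
clock: 13.52
position: [602.3, -33.9, 151.7]
ee_rot: [0.127, 0.992, -0.0, 0.0]
contact_force: [-3.7, 1.3, 5.5]
gripper_width: 25.0
clock: 14.18
position: [600.4, -34.0, 172.6]
ee_rot: [0.128, 0.992, -0.001, -0.004]
contact_force: [-0.2, 1.0, -0.8]
gripper_width: 85.3
clock: 14.68
position: [602.4, -33.8, 305.1]
ee_rot: [0.127, 0.992, 0.001, 0.002]
contact_force: [-0.2, 0.2, -1.0]
gripper_width: 85.5
clock 14.73 pos [601.7 -33.8 303.3] phi 165.37 tilt [-0.01  0.04] w 85.2 F [ 0.2 -0.1  0. ]
delta tool (m) [0.2176 0.3606 0.0005] rows>= 9.0 twist rad -1.6952
top z at centre 76.23 slope deg x,y (carriage) 0.06 -0.05
in carriage frame: x [-31.8  31.8] ymin -84.8
midline x at y=-55: 0.13 at 0: 0.10 yaw err deg 0.03 width 63.5
hole c [-0.09  4.03] dia 48.4 198
hole c [  0.09 -55.76] dia 25.5 177
```

View pics/w9.png

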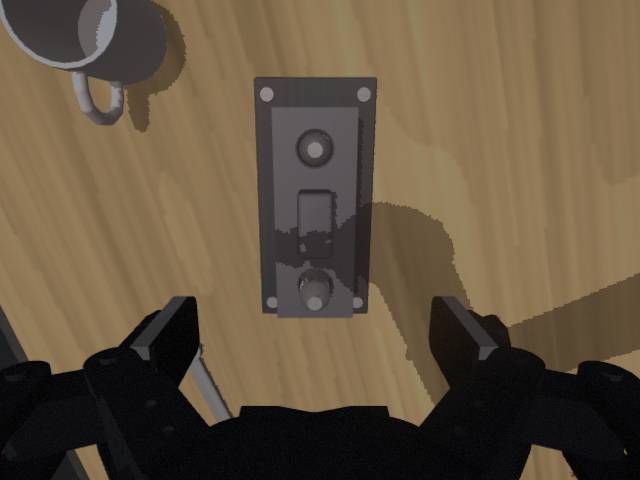

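```bash
python3 -m crank '{"delta_pos": [[0.0198,0.0328,0],[0.0198,0.0328,0],[0.0198,0.0328,0],[0.0198,0.0328,0],[0.0198,0.0328,0],[0.0198,0.0328,0],[0.0198,0.0328,0],[0.0198,0.0328,0]], "twist": [0,0,0,0,0,0,0,0]}' 
python3 -m crank '{"delta_pos": [[0.0198,0.0328,0],[0.0198,0.0328,0],[0.0198,0.0328,0],[0,0,0],[0,0,0],[0,0,0],[0,0,0],[0,0,0]], "twist": [0,0,0,-0.121,-0.121,-0.121,-0.121,-0.121]}' 
python3 -m crank '{"delta_pos": [[0,0,0.01],[0,0,0.02],[0,0,0.02],[0,0,0.02],[0,0,0.02],[0,0,0.02],[0,0,0.015],[0,0,0.01]], "twist": [-0.121,-0.121,-0.121,-0.121,-0.121,-0.121,-0.121,-0.121]}' 
python3 -m crank '{"delta_pos": [[0,0,0],[0,0,0],[0,0,0]], "twist": [-0.121,0,0]}' 
python3 - <<'E'
from h import *
go(487.3,370,75,-97.5)
snap('wrist','w10')
im,P=cloud('w10'); Z=P[...,2]
m=(np.hypot(P[...,0]-487,P[...,1]-370)<40)&(Z>18)&(Z<30)
r=cv2.minAreaRect(P[m][:,:2].astype(np.float32)); print(r,np.median(P[m][:,2]))
E
```

```text
clock: 15.4
position: [513.7, 261.3, 301.4]
ee_rot: [0.127, 0.992, -0.001, -0.001]
contact_force: [1.5, 0.2, -0.3]
gripper_width: 85.0
clock: 16.07
position: [481.8, 370.0, 300.9]
ee_rot: [-0.177, 0.984, -0.001, -0.002]
contact_force: [-0.3, 0.3, 0.4]
gripper_width: 85.6
clock: 16.73
position: [481.1, 368.7, 164.2]
ee_rot: [-0.614, 0.789, -0.001, -0.004]
contact_force: [0.1, -0.6, -0.0]
gripper_width: 85.6
clock: 16.98
position: [482.1, 369.7, 166.9]
ee_rot: [-0.658, 0.753, -0.0, -0.001]
contact_force: [0.6, 0.1, -0.6]
gripper_width: 85.4
clock 16.98 pos [482.1 369.7 166.9] phi -97.73 tilt [-0.1  -0.13] w 85.4 F [ 0.6  0.1 -0.6]
delta tool (m) [-0.0012 -0.0053  0.0919] rows>= 3.0 twist rad -0.004
((487.8795166015625, 369.8717346191406), (30.105533599853516, 39.463924407958984), 82.98050689697266) 23.93509303710529
```

View pics/w10.png

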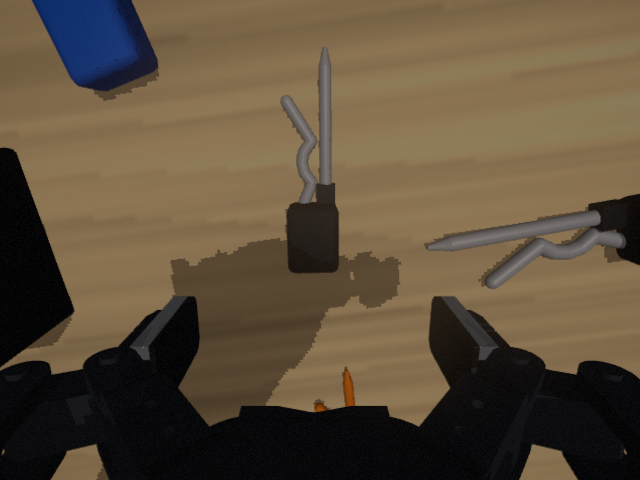

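```bash
python3 -m crank '{"delta_pos": [[-0.0004,-0.0018,0.01],[-0.0004,-0.0018,0.015],[-0.0004,-0.0018,0.015],[0,0,0.015],[0,0,0.01],[0,0,0.005],[0,0,0],[0,0,0]], "twist": [0,0,0,0,0,0,0,0]}' 0.65
python3 - <<'E'
from h import *
print(atz('w10',428,246,5)); go(487.6,370,76,-97.3)
E
```

```text
clock: 17.7
position: [488.1, 370.9, 98.4]
ee_rot: [-0.659, 0.752, -0.0, 0.0]
contact_force: [0.6, -0.6, 0.1]
gripper_width: 55.6
[469.73823372 299.15976828   5.        ]
clock 17.7 pos [488.1 370.9  98.4] phi -97.56 tilt [0.02 0.  ] w 55.6 F [ 0.6 -0.6  0.1]
delta tool (m) [0.0009 0.0004 0.0224] rows>= 1.0 twist rad -0.0045
```

```bash
python3 -m crank '{"delta_pos": [[0.0005,0,0.01],[0,0,0.008],[0,0,0.004],[0,0,0],[0,0,0]], "twist": [0,0,0,0,0]}' 
python3 - <<'E'
from h import *
go(487.6,370,76,-97.3)
E
```

```text
clock: 18.12
position: [487.8, 370.1, 75.9]
ee_rot: [-0.659, 0.752, -0.0, -0.0]
contact_force: [0.0, 0.3, -0.9]
gripper_width: 55.8
clock 18.12 pos [487.8 370.1  75.9] phi -97.55 tilt [-0.02 -0.04] w 55.8 F [ 0.   0.3 -0.9]
delta tool (m) [ 0.0001  0.0002 -0.0001] rows>= 1.0 twist rad -0.0044
```

```bash
python3 -m crank '{"delta_pos": [[0,0,0],[0,0,0],[0,0,0.0],[0,0,0.0],[0,0,0],[0,0,0]], "twist": [0,0,0,0,0,0]}' 0
python3 -m crank '{"delta_pos": [[0,0,-0.005],[0,0,-0.015],[0,0,-0.03],[0,0,-0.03],[0,0,-0.03],[0,0,-0.01],[0,0,0],[0,0,0]], "twist": [0,0,0,0,0,0,0,0]}' 
python3 - <<'E'
from h import *
go(602,-33,200,-104.65)
snap('wrist','w11')
E
```

```text
clock: 18.62
position: [488.2, 370.6, 77.0]
ee_rot: [-0.659, 0.752, 0.0, 0.001]
contact_force: [-0.1, -0.1, 4.1]
gripper_width: 28.9
clock: 19.28
position: [487.3, 369.7, 195.6]
ee_rot: [-0.659, 0.752, 0.0, -0.001]
contact_force: [0.7, 0.6, -1.9]
gripper_width: 28.9
clock 19.28 pos [487.3 369.7 195.6] phi -97.59 tilt [-0.07 -0.01] w 28.9 F [ 0.7  0.6 -1.9]
delta tool (m) [ 0.3841 -0.1669 -0.0045] rows>= 10.0 twist rad 0.1232
```

View pics/w11.png

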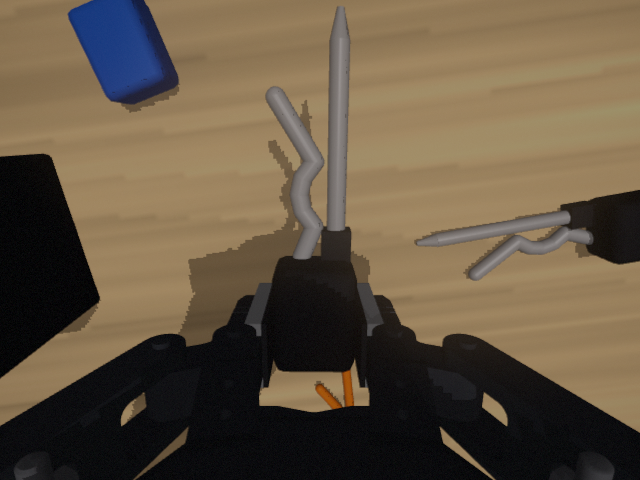

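```bash
cat > leg.py <<'E'
from h import *
def leg(f,box=(322,5,356,222),show=True):
    im,P=cloud(f); _,_,z=load(f)
    # tool frame: T_world->tool via hand_eye
    H=np.array(imaging.camera_model('wrist')['hand_eye']); W=z['T']@np.linalg.inv(H)
    Q=(P-W[:3,3])@W[:3,:3]
    u0,v0,u1,v1=box; out=[]
    for v in range(v0,v1):
        q=Q[v,u0:u1]; k=np.where(q[:,2]<np.nanmin(q[:,2])+8)[0]
        q=q[k]; q=q[q[:,2]<q[:,2].min()+3.2]
        if len(q)<3: continue
        out.append([(q[:,0].min()+q[:,0].max())/2,np.median(q[:,1]),np.percentile(q[:,2],15),np.ptp(q[:,0])])
    o=np.array(out); s=o[:,3]>5.0; s&=abs(o[:,3]-np.median(o[:,3]))<1.5
    tip=o[:,1].min(); o=o[s]
    px=np.polyfit(o[:,1],o[:,0],1); pz=np.polyfit(o[:,1],o[:,2],1)
    for _ in range(2):
        k=(abs(np.polyval(px,o[:,1])-o[:,0])<.7)&(abs(np.polyval(pz,o[:,1])-o[:,2])<1.2)
        px=np.polyfit(o[k,1],o[k,0],1); pz=np.polyfit(o[k,1],o[k,2],1)
    pz[1]+=3.5
    print('rows',k.sum(),'tip tool y',tip.round(1),'width',np.median(o[:,3]).round(1),'yrange',o[k,1].min().round(1),o[k,1].max().round(1))
    print('axis: x=%.2f + %.4f*y (%.2f deg), z=%.2f + %.4f*y (%.2f deg)'%(px[1],px[0],np.degrees(px[0]),pz[1],pz[0],np.degrees(pz[0])))
    return px,pz,W,tip
if __name__=='__main__':
    import sys
    px,pz,W,tip=leg(sys.argv[1])
    for y in (-44,-106):
        p=W[:3,:3]@np.array([np.polyval(px,y),y,np.polyval(pz,y)])+W[:3,3]; print(y,'world',p.round(1))
E
python3 leg.py w11
```

```text
rows 180 tip tool y -141.6 width 6.1 yrange -97.6 -34.1
axis: x=7.34 + -0.0050*y (-0.28 deg), z=71.65 + 0.0013*y (0.07 deg)
-44 world [529.8 356.4 123.9]
-106 world [591.3 347.9 123.9]
```

```bash
python3 - <<'E'
from h import *
go(479.5,63.7,192,-104.4)
E
```

```text
clock 19.33 pos [487.  369.4 194.5] phi -97.59 tilt [-0.16 -0.12] w 28.8 F [ 0.5  0.5 -2.3]
delta tool (m) [ 0.304  -0.033   0.0031] rows>= 8.0 twist rad 0.1188
```

```bash
python3 -m crank '{"delta_pos": [[0.01,-0.001,0],[0.025,-0.003,0],[0.037,-0.004,0],[0.037,-0.004,0],[0.037,-0.004,0],[0.037,-0.004,0],[0.037,-0.004,0],[0.037,-0.004,0]], "twist": [0,0,0,0,0,0,0,0]}' 
python3 -m crank '{"delta_pos": [[0.03,-0.003,0],[0.017,-0.002,0],[0,0,0],[0,0,0],[0,0,0],[0,0,0]], "twist": [0,0,0.06,0.059,0,0]}' 
python3 - <<'E'
from h import *
go(479.5,63.7,160.65,-104.4)
snap('wrist','w12')
E
python3 leg.py w12; python3 meas.py w12
```

```text
clock: 20.0
position: [480.3, 109.0, 194.6]
ee_rot: [-0.659, 0.752, 0.0, -0.002]
contact_force: [1.1, -0.8, -0.7]
gripper_width: 29.0
clock: 20.5
position: [479.9, 63.8, 195.1]
ee_rot: [-0.613, 0.79, 0.0, -0.001]
contact_force: [0.1, 0.3, -0.9]
gripper_width: 29.1
clock 20.5 pos [479.9  63.8 195.1] phi -104.32 tilt [-0.15 -0.06] w 29.1 F [ 0.1  0.3 -0.9]
delta tool (m) [0.0001 0.0003 0.0345] rows>= 1.0 twist rad 0.0014
rows 177 tip tool y -119.4 width 6.1 yrange -97.5 -34.0
axis: x=7.34 + -0.0063*y (-0.36 deg), z=71.49 + -0.0000*y (-0.00 deg)
-44 world [520.4  45.4 123.5]
-106 world [580.4  29.7 123.4]
45 1408 [570.8 -25.1] [170.1   1.4] 75.37 medz 49.5
4 16422 [574.3 -25.5] [230.1  53.9] 75.03 medz 8.3meas.py:15: RuntimeWarning: Mean of empty slice.
  print(nm,'zmax',np.nanmax(q[:,2]).round(1),'n',len(t),'top mean',t.mean(0).round(1),'box',((t.min(0)+t.max(0))/2).round(1),np.ptp(t,axis=0).round(1))
  ret = um.true_divide(
Traceback (most recent call last):
  File "meas.py", line 15, in <module>
    print(nm,'zmax',np.nanmax(q[:,2]).round(1),'n',len(t),'top mean',t.mean(0).round(1),'box',((t.min(0)+t.max(0))/2).round(1),np.ptp(t,axis=0).round(1))
                                                                                                ~~~~~^^^
ValueError: zero-size array to reduction operation minimum which has no identity
```

View pics/w12.png

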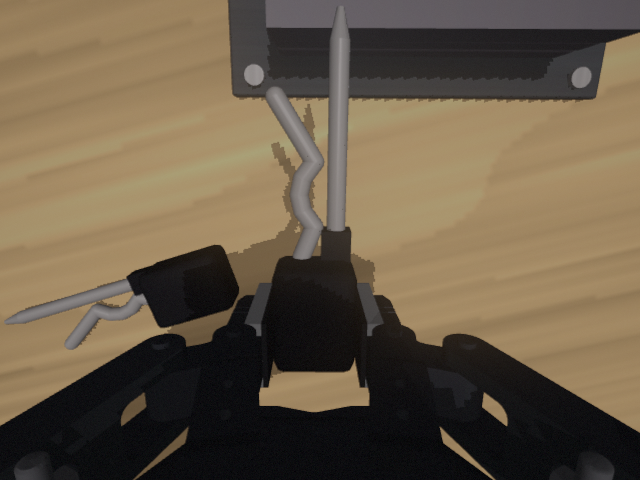

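```bash
python3 -m crank '{"delta_pos": [[0,-0.01,-0.004],[0,-0.02,0],[0,-0.02,0],[0,-0.01,0],[0,0,0],[0,0,0]], "twist": [0,0,0,0,0,0]}' 
python3 - <<'E'
from h import *
go(479.5,63.7,160.65,-104.4)
snap('wrist','w13')
E
python3 leg.py w13
```

```text
clock: 21.05
position: [538.3, 49.5, 199.4]
ee_rot: [-0.613, 0.79, 0.001, -0.001]
contact_force: [0.0, 0.1, -2.2]
gripper_width: 28.7
clock 21.05 pos [538.3  49.5 199.4] phi -104.38 tilt [-0.12 -0.02] w 28.7 F [ 0.   0.1 -2.2]
delta tool (m) [0.0008 0.0604 0.0389] rows>= 2.0 twist rad 0.0004
rows 181 tip tool y -142.7 width 6.1 yrange -97.8 -34.0
axis: x=7.38 + -0.0054*y (-0.31 deg), z=71.47 + -0.0006*y (-0.04 deg)
-44 world [578.9  31.2 127.9]
-106 world [638.8  15.5 127.7]
```

View pics/w13.png

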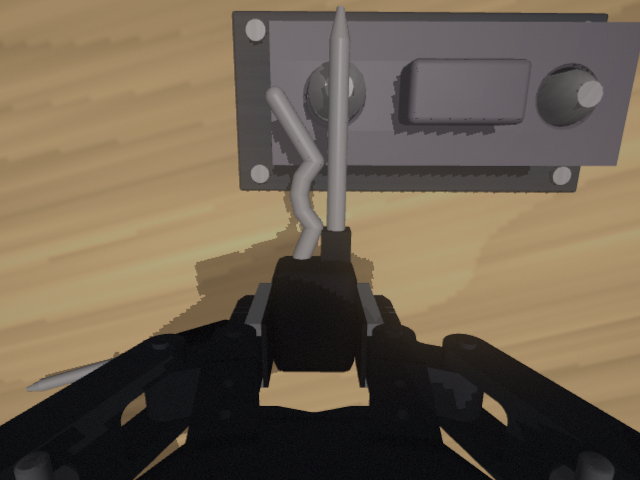

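```bash
cat > cmeas.py <<'E'
from h import *
from leg import leg
import sys
f=sys.argv[1]
im,P=cloud(f); Z=P[...,2]
a=np.radians(-14.65); ex=np.array([np.cos(a),np.sin(a)]); ey=np.array([-ex[1],ex[0]]); O=np.array([602.0,-33.1])
C=np.stack([(P[...,:2]-O)@ex,(P[...,:2]-O)@ey,Z],-1)
rib=C[(Z>97)&(Z<103)&(abs(C[...,0])<25)&(abs(C[...,1])<35)]; 
if len(rib): r=cv2.minAreaRect(rib[:,:2].astype(np.float32)); print('rib',np.round(r[0],2),np.round(r[1],1),r[2], np.median(rib[:,2]))
t=C[(Z>89.5)&(Z<95)&(np.hypot(C[...,0],C[...,1]+55)<15)]
if len(t): print('plain',(t.max(0)+t.min(0))/2,np.ptp(t,axis=0))
t=C[(Z>98)&(Z<115)&(np.hypot(C[...,0],C[...,1]-55)<15)]
if len(t):
    A=np.array([-1,1]); print('tall z>98 box',(t.max(0)+t.min(0))/2,np.ptp(t,axis=0),len(t))
    # fit cone/circle by slices
    def res(p):
        r=np.hypot(t[:,0]-p[0],t[:,1]-p[1]); z=t[:,2]; R0=np.where(z<100.5,12,12-(z-100.5)/12*6.5); k=z<111.3
        return (r-R0)[k]
    from scipy.optimize import least_squares
    s=least_squares(res,[0,55],loss='soft_l1'); print('cone fit',s.x,np.abs(s.fun).mean())
e=C[(abs(Z-76)<2)&(abs(C[...,1])<90)&(abs(C[...,0])<40)]
r=cv2.minAreaRect(e[:,:2].astype(np.float32)); print('plate',np.round(r[0],2),np.round(r[1],1),r[2],np.median(e[:,2]))
px,pz,W,tip=leg(f)
for y in (-44,-75,-106):
    p=W[:3,:3]@np.array([np.polyval(px,y),y,np.polyval(pz,y)])+W[:3,3]; d=p[:2]-O; print('leg y',y,'carriage',(d@ex).round(2),(d@ey).round(2),p[2].round(2))
E
python3 cmeas.py w13
```

```text
rib [-0.37  0.47] [25.7 50.2] 0.28689348697662354 100.15699061039643
plain [ -0.53334272 -53.64680346  92.09093068] [14.09405026 13.99114244  5.14473289]
tall z>98 box [ -0.17575322  55.33364857 106.47950607] [22.1016699  23.39071958 16.81601212] 1540
cone fit [-0.19586286 55.27518239] 0.25943046024909655
plate [ 0.06 -0.44] [ 64.6 171.4] 0.2775464355945587 76.31810640667857
rows 181 tip tool y -142.7 width 6.1 yrange -97.8 -34.0
axis: x=7.38 + -0.0054*y (-0.31 deg), z=71.47 + -0.0006*y (-0.04 deg)
leg y -44 carriage -38.66 56.36 127.86
leg y -75 carriage -7.66 56.34 127.78
leg y -106 carriage 23.34 56.31 127.7
```

```bash
python3 -m crank '{"delta_pos": [[0.0009,0.02,0],[0,0.03,0],[0,0.012,0.004],[0,0,0.014],[0,0,0.014],[0,0,0.0065],[0,0,0],[0,0,0]], "twist": [0,0,0,0,0,0,0,0]}' 
python3 - <<'E'
from h import *
a=np.radians(-14.65); ex=np.array([np.cos(a),np.sin(a)]); ey=np.array([-ex[1],ex[0]])
s=arm.read_state(); d=np.array(s['position'])[:2]-[602,-33.1]; print('TCP carriage',d@ex,d@ey)
d=np.array([538.3,49.5])-[602,-33.1]; print('before',d@ex,d@ey)
go(479.5,63.7,160.5,-104.4)
snap('wrist','w14')
E
python3 leg.py w14
```

```text
clock: 21.77
position: [478.2, 64.1, 161.9]
ee_rot: [-0.613, 0.79, -0.0, -0.0]
contact_force: [0.6, 0.4, -0.6]
gripper_width: 28.5
TCP carriage -144.33854888657683 62.780760413928064
before -82.51971403373153 63.803971630229846
clock 21.77 pos [478.2  64.1 161.9] phi -104.33 tilt [-0.03 -0.03] w 28.5 F [ 0.6  0.4 -0.6]
delta tool (m) [ 0.0001 -0.0013  0.0014] rows>= 1.0 twist rad 0.0012
rows 175 tip tool y -111.9 width 6.1 yrange -98.7 -34.0
axis: x=7.39 + -0.0053*y (-0.30 deg), z=71.55 + 0.0008*y (0.05 deg)
-44 world [518.9  45.8  90.3]
-106 world [578.9  30.2  90.4]
```

```bash
python3 -m crank '{"delta_pos": [[0,0,0.0013],[0,-0.005,0],[0,-0.008,0],[0,-0.008,0],[0,-0.007,0],[0,-0.005,0],[0,-0.004,0],[0,0,0]], "twist": [0,0,0,0,0,0,0,0]}' 
python3 - <<'E'
from h import *
a=np.radians(-14.65); ex=np.array([np.cos(a),np.sin(a)]); ey=np.array([-ex[1],ex[0]])
s=arm.read_state(); d=np.array(s['position'])[:2]-[602,-33.1]; print('TCP carriage',d@ex,d@ey)
go(479.5,63.7,160.5,-104.4)
snap('wrist','w15')
E
python3 cmeas.py w15
```

```text
clock: 22.48
position: [515.3, 54.7, 160.4]
ee_rot: [-0.613, 0.79, -0.0, 0.0]
contact_force: [-0.2, 0.5, -1.0]
gripper_width: 28.7
TCP carriage -106.10839240689748 62.99503225710686
clock 22.48 pos [515.3  54.7 160.4] phi -104.41 tilt [ 0.02 -0.  ] w 28.7 F [-0.2  0.5 -1. ]
delta tool (m) [ 0.0002  0.0369 -0.0002] rows>= 1.0 twist rad -0.0002
rib [-7.62  0.51] [50.3 12.6] 89.54863739013672 100.07053996954485
tall z>98 box [ -7.42099603  55.40932398 105.94039381] [10.2363178  22.5257404  15.82374043] 2208
cone fit [-0.18066878 55.25523524] 0.39817072367289186
plate [-13.35  12.34] [ 38.2 145.9] 0.3009849488735199 76.28822675214248
rows 170 tip tool y -99.6 width 6.2 yrange -94.2 -34.1
axis: x=7.38 + -0.0056*y (-0.32 deg), z=71.54 + 0.0006*y (0.03 deg)
leg y -44 carriage -62.06 55.56 88.85
leg y -75 carriage -31.05 55.51 88.88
leg y -106 carriage -0.05 55.47 88.91
```

View pics/w15.png

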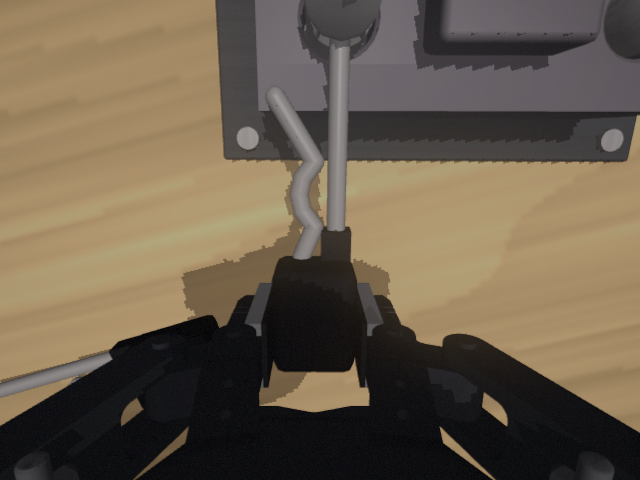

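```bash
python3 -m crank '{"delta_pos": [[0,-0.005,0],[0,-0.006,0],[0,-0.006,0],[0,-0.006,0],[0,-0.005,0],[0,0,0]], "twist": [0,0,0,0,0,0]}' 
python3 -m crank '{"delta_pos": [[0,-0.004,0],[0,-0.004,0],[0,-0.004,0],[0,0,0]], "twist": [0,0,0,0]}' 
python3 - <<'E'
from h import *
a=np.radians(-14.65); ex=np.array([np.cos(a),np.sin(a)]); ey=np.array([-ex[1],ex[0]])
s=arm.read_state(); d=np.array(s['position'])[:2]-[602,-33.1]; print('TCP carriage',d@ex,d@ey)
F=np.array(s['contact_force'])[:2];print(F@ex,F@ey)
E
```

```text
clock: 23.03
position: [542.7, 47.8, 160.5]
ee_rot: [-0.613, 0.79, -0.0, 0.0]
contact_force: [0.0, 0.1, -0.5]
gripper_width: 28.8
clock: 23.37
position: [553.2, 45.5, 160.0]
ee_rot: [-0.613, 0.79, 0.001, -0.0]
contact_force: [-0.6, 3.6, -2.5]
gripper_width: 28.7
TCP carriage -67.13941160292734 63.694152775071416
-1.4692942111744074 3.3739694486710152
```

```bash
cat > st.py <<'E'
from h import *
a=np.radians(-14.65); ex=np.array([np.cos(a),np.sin(a)]); ey=np.array([-ex[1],ex[0]])
s=arm.read_state(); d=np.array(s['position'])[:2]-[602,-33.1]; print('TCP carriage',(d@ex).round(2),(d@ey).round(2))
F=np.array(s['contact_force'])[:2];print('Fx,y',(F@ex).round(1),(F@ey).round(1))
E
python3 -m crank '{"delta_pos": [[0,-0.004,0],[0,-0.004,0],[0,0,0]], "twist": [0,0,0]}'; python3 st.py
python3 -m crank '{"delta_pos": [[0,-0.004,0],[0,-0.004,0],[0,0,0]], "twist": [0,0,0]}'; python3 st.py
```

```text
clock: 23.62
position: [559.8, 44.5, 160.1]
ee_rot: [-0.614, 0.79, 0.001, -0.0]
contact_force: [-3.1, 8.1, -1.6]
gripper_width: 28.8
TCP carriage -60.44 64.43
Fx,y -5.1 7.0
clock: 23.87
position: [570.2, 41.9, 160.9]
ee_rot: [-0.614, 0.79, -0.001, 0.002]
contact_force: [3.3, 1.6, -3.2]
gripper_width: 29.1
TCP carriage -49.72 64.57
Fx,y 2.8 2.4
```

```bash
python3 -m crank '{"delta_pos": [[0,-0.003,0],[0,-0.002,0],[0,0,0]], "twist": [0,0,0]}'; python3 st.py
python3 - <<'E'
from h import *
snap('wrist','w16')
E
python3 cmeas.py w16
```

```text
clock: 24.12
position: [575.1, 40.1, 161.2]
ee_rot: [-0.613, 0.79, -0.001, 0.002]
contact_force: [5.2, 1.8, -2.2]
gripper_width: 29.0
TCP carriage -44.5 64.01
Fx,y 4.6 3.0
rib [-0.29  0.32] [25.9 50.7] 0.35342973470687866 100.14175684822555
plain [ -0.12701036 -50.93630295  91.64885617] [14.5335854   9.24396086  4.28831631]
tall z>98 box [ -0.23841345  55.27616493 106.33510516] [23.7993136  23.91824931 16.62071641] 3704
cone fit [-0.3037227 55.243244 ] 0.2699584968683013
plate [-0.45  5.75] [ 64.5 158.9] 0.16702988743782043 76.27428398303388
rows 128 tip tool y -131.8 width 6.1 yrange -97.3 -56.1
axis: x=7.40 + -0.0031*y (-0.18 deg), z=71.31 + -0.0027*y (-0.15 deg)
leg y -44 carriage -0.19 56.84 89.89
leg y -75 carriage 30.81 56.91 89.92
leg y -106 carriage 61.81 56.98 89.95
```

View pics/w16.png

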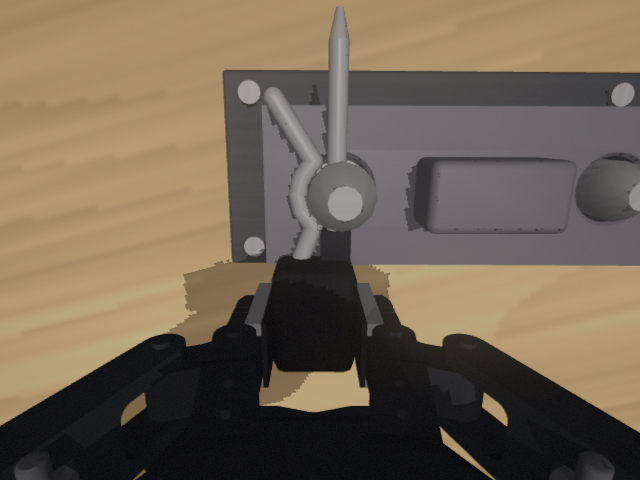

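```bash
python3 -m crank '{"delta_pos": [[0.0012,-0.0003,0.0008],[0,0,0],[0,0,0]], "twist": [0,0,0]}'; python3 st.py
python3 -m crank '{"delta_pos": [[0,0,0],[0,0,0],[0,0,0],[0,0,0],[0,0,0]], "twist": [0,0,0,0,0]}' 0.8
python3 -m crank '{"delta_pos": [[0,0,-0.005],[0,0,-0.015],[0,0,-0.03],[0,0,-0.04],[0,0,-0.03],[0,0,0],[0,0,0]], "twist": [0,0,0,0,0,0,0]}'
python3 - <<'E'
from h import *
snap('wrist','w17');snap('side','s17')
im=cv2.imread('pics/s17.png'); cv2.imwrite('pics/s17c.png',cv2.resize(im[200:300,240:370],None,fx=6,fy=6,interpolation=cv2.INTER_CUBIC))
E
python3 cmeas.py w17
```

```text
clock: 24.42
position: [574.9, 39.3, 160.8]
ee_rot: [-0.613, 0.79, -0.001, 0.002]
contact_force: [2.9, 4.7, -0.1]
gripper_width: 28.7
TCP carriage -44.52 63.19
Fx,y 1.6 5.3
clock: 24.83
position: [573.0, 38.0, 159.5]
ee_rot: [-0.613, 0.79, 0.0, -0.001]
contact_force: [0.0, -0.9, 0.9]
gripper_width: 68.4
clock: 25.42
position: [573.9, 38.7, 282.4]
ee_rot: [-0.613, 0.79, -0.001, 0.002]
contact_force: [-0.5, 0.2, -0.4]
gripper_width: 68.2
rib [-0.17  0.21] [25.2 50.1] 0.33591052889823914 100.14473521697774
plain [ -0.62828473 -54.36995528  91.84693329] [13.32771333 14.78528307  4.68752162]
tall z>98 box [ -0.21024103  54.9707941  106.63874344] [23.58787239 23.25615    16.15016518] 1048
cone fit [-0.21511284 55.24655034] 0.3223413712940021
plate [-0.35 -0.13] [ 64.2 170.8] 0.12253136187791824 76.2955450328117
rows 2 tip tool y -167.0 width 5.6 yrange -51.5 -19.0
axis: x=7.60 + -0.0215*y (-1.23 deg), z=202.46 + 0.5012*y (28.72 deg)
leg y -44 carriage -0.51 54.54 102.12
leg y -75 carriage 30.43 53.98 117.79
leg y -106 carriage 61.37 53.42 133.46
```

View pics/w17.png

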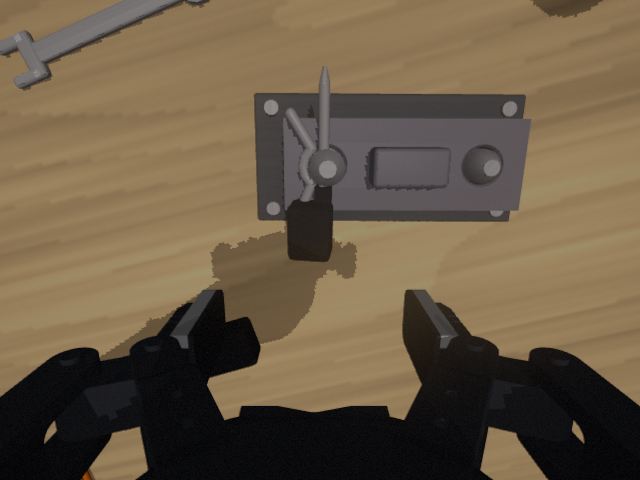

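View pics/s17c.png

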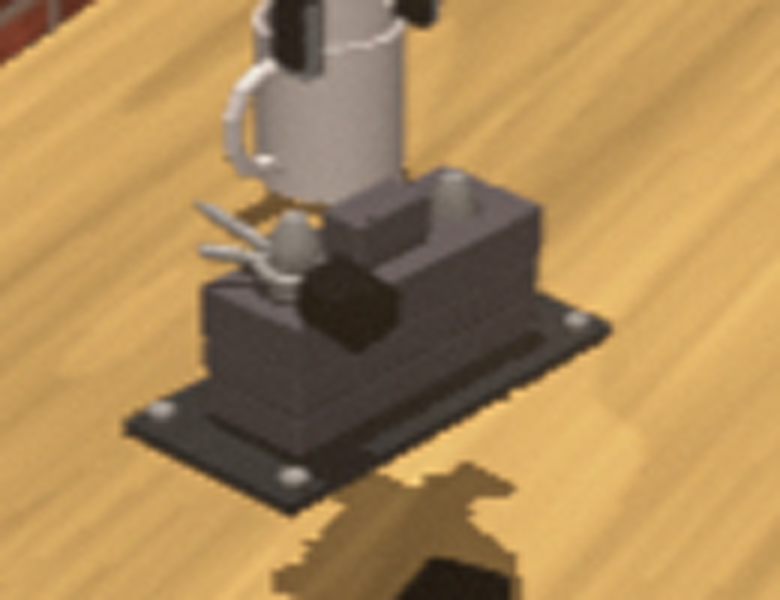

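```bash
python3 -m crank '{"delta_pos": [[0,0,0],[0,0,0],[0,0,0],[0,0,0],[0,0,0],[0,0,0]], "twist": [0,0,0,0,0,0]}'
python3 - <<'E'
from h import *
snap('wrist','w18')
im,P=cloud('w18'); a=np.radians(-14.65); ex=np.array([np.cos(a),np.sin(a)]); ey=np.array([-ex[1],ex[0]]); O=np.array([602.0,-33.1])
C=np.stack([(P[...,:2]-O)@ex,(P[...,:2]-O)@ey,P[...,2]],-1)
g=C[(C[...,2]>85)&(C[...,0]<-20)&(C[...,0]>-80)&(abs(C[...,1]-60)<30)]; print('grip top box',g.min(0),g.max(0))
A=np.c_[g[:,:2],np.ones(len(g))]; print(np.degrees(np.arctan(np.linalg.lstsq(A,g[:,2],rcond=None)[0][:2])))
l=C[(C[...,2]>80)&(C[...,0]>13)&(abs(C[...,1]-55)<6)]; print('leg tip',l[l[:,0].argmax()],len(l))
E
```

```text
clock: 26.02
position: [573.4, 38.6, 279.4]
ee_rot: [-0.613, 0.79, 0.0, -0.0]
contact_force: [-0.9, 1.1, 0.8]
gripper_width: 68.3
grip top box [-65.23646553  30.00729818  85.03193366] [-20.06338075  89.99778352 307.92386877]
[78.85058686 -6.37794071]
leg tip [60.64929574 57.47923661 98.24877565] 861
```

```bash
python3 - <<'E'
import cv2
im=cv2.imread('pics/w18.png'); cv2.imwrite('pics/w18c.png',cv2.resize(im[50:280,230:540],None,fx=2.5,fy=2.5,interpolation=cv2.INTER_CUBIC))
E
```

```text
(no output)
```

View pics/w18c.png

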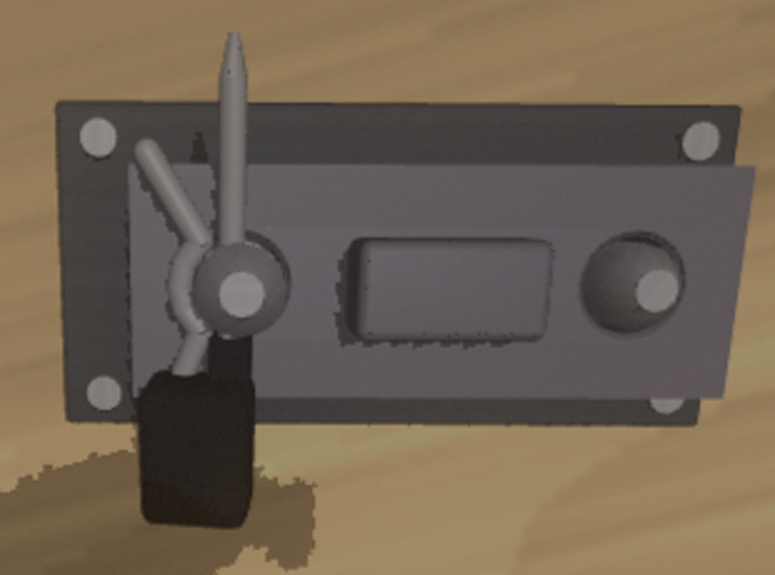

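```bash
python3 -c "
from bench import job_done; print(job_done())"
```

```text
the job is handed in; nothing more can be done
None
```

The plate is back on the carriage and locked with the clip, and I handed the job in at about 26 s on the clock; no verdict came back.

- **Plate:** I lowered it level over both pins at low speed, then released it. Its top reads 76.2 mm above the bench, against 76 mm when seated, with a slope under 0.1°.
- **Clip:** I used the smaller black clip and pushed its straight leg through the cross hole from the robot side. Pushing took about 5 N, and the force then fell away as the bowed leg snapped over the pin. After release the leg's point stands 60.6 mm beyond the pin axis, where about 61 mm is expected with the sag. The bowed leg hugs the pin, and the clip sags slightly as foretold.
- **Robot:** The gripper is open, about 120 mm above the work and touching nothing. The wrist force stayed under 10 N at every reading. I did not touch the loudspeaker, mug, wrench, dumbbell or the other clips.

Three readings were unsound or disagreed:
- **Grip fit:** My last automatic fit of the clip's grip picked up the gripper's fingers, so I ignored it. I judged the clip by its point and by the picture.
- **Leg fit:** The leg-line fit on the picture taken just after release also failed, with only 2 usable rows.
- **Plain pin:** Its position read 1–4 mm differently between views where it was partly hidden.

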